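# Close the press mould with its cover plate

## Task

Close the teapot maker's press mould: take the cover plate with the two wide holes by its wooden handle and bring its holes down over the mould's two studs until it lies flat and flush on the plaster, then let go. Do not drop it, and leave the other cover, with the small holes, where it lies.

Things in the scene. Friction and masses are not known exactly. Their poses are not given: they have to be found in the camera images.
- cover_grip (a point): Right cover: loose flat aluminium plate 160x70x8 mm, 0.3 kg, two round 34 mm through holes 50 mm either side of its centre along the long side; on its middle an upright dark wooden block handle 50 long (along the plate) x 22 wide x 40 high. Point: handle's centre, 28 above the plate's underside. x along the long side, y across, z up; half a turn makes no difference.
- spare_grip (a point): The other cover, to be left alone: same plate, handle, size and materials, but its two holes are only 13 mm wide, too small for the studs. Point: centre of its handle, as on the right cover. Which of the two lies nearer the robot varies.
- mould_top (a point): Fixed white plaster block 180x100x45 mm, round recess in its top; two steel studs 50 mm either side of the middle along the long side, 30 high: 20 thick for the lowest 12, then tapering to 8 at the tip (holes clear the tips by 13 all round, the foot by 7). Point: centre of the plaster's top face; x along the long side, z up. Seated, the cover's handle centre is 28 above it.
Things that resemble listed ones, but are neither listed nor needed, are in the scene too. What is shaped like the part that bears cover_grip but purple, red or turquoise is not meant.

How it is judged:
By the outcome, as a careful person would: the job done as asked, in the order asked, and still so for the second after the job is handed in, with the robot touching nothing.
It also fails if it takes over 40 s, if anything falls off the work surface, if the arm or the gripper's body presses on something with over 40 N, if the wrist force passes 120 N, or if a joint passes its speed limit or range.

## Robot

A 7-joint arm with a two-finger parallel gripper is mounted at the origin on the work surface. World frame = base frame: x ahead of the robot, y to its left, z up, the work surface at z = 0. Lengths are in m, angles in rad, forces in N, time in s.
With the tool pointing down it reaches from about 0.4 to 0.85 m from the base axis. Payload 4.5 kg.
Tool frame: the origin (TCP) lies on the centre line of the jaws, within the pads' length; the fingertips stand 14 mm ahead of it and the grasp point (between the pads) lies 5 mm behind it (nose_length is the distance from the TCP to the fingertips, in m); x points along the fingers, y is the direction in which the jaws open and shut, and the axes are right-handed (so a half turn about x gives the same grasp; the last joint's range is limited). The gripper opens to 88 mm and grips with 3 to 60 N. Pads are 18 mm wide; open, the fingers measure 123 mm over their backs; the gripper's body (75 mm by 187 mm) begins 45 mm behind the grasp point.
Start: joints at [-1.187, 0.689, -0.195, 1.565, 0.157, 0.902, -0.215], TCP at [0.214, 0.587, 0.23] pointing down, gripper open.
Joint ranges: [-3.01, 3.01], [-0.46, 2.08], [-1.47, 1.51], [0.13, 2.56], [-1, 4.14], [0.04, 2.09], [-2.66, 2.66]. Speed limits (rad/s): [2.57, 2.57, 3.14, 3.14, 3.14, 3.14, 3.14].

## Interface

Orientations are given as a unit quaternion [x, y, z, w].
In Python, from plant import get_state, snapshot, camera_params, finish_job, boxes_of, silhouettes, spot_point, nose_length gives the robot as it stands.
- The arm moves only by the tool apply_moves, never from a script. Its arguments are lists of equal length, an entry for each row: "delta_pos": the shift along the tool's x, y, z in cm, a list of three; "yaw": the turn about the tool's x in rad; "gripper": the opening in per cent of the stroke, from 0 (shut) to 100 (fully open). A call has 1 to 10 rows; each row is the pose to reach, as a shift and turn from the pose measured when the call began, along the tool's axes at that moment; what a row does not reach only later rows make up. A row lasts 1/12 s, in which the tool goes at most 41.7 mm and 7.16 degrees, less where a joint would pass 70% of its speed; a pose out of reach is approached as far as the arm can. A call with a gripper value outside its range is refused whole. The fingers move at their own pace and stop on an object; "force" is the grip in N (left out, the last holds). Time passes only in rows, so rows that repeat a pose let the fingers close. It gives the time, the measured TCP pose, the force and the opening at its end, in the units of the state.
- get_state(): the state, without advancing time (a new reading comes with each control period).
- snapshot(name): name is "side" or "top" or "wrist"; returns the picture (420x560x3 uint8, red, green, blue); there is no depth.
- camera_params(name): a dict with "fovy" (degrees; the focal length in pixels is half the picture's height over the tangent of half this angle, whatever the lens; pixels are square), "cx", "cy" (the principal point, pixels), "position" and "orientation" of the camera in the world. Camera axes: x right, y down, z forward; pixel columns grow to the right and rows downward; lengths in m; the calibration is good to about 2 mm. The wrist camera is an equidistant fisheye: a pixel r from the principal point sees the ray r / f radians off the axis. A picture is of the moment at which its call begins: read the wrist's pose just before it. camera_params takes no time and is no camera call; for the wrist camera it gives the pose at the moment of the call.
- finish_job(): hands the job in, once; it reports no verdict.
Trained networks look in the newest picture that a camera, given by its name, has taken for a name from the list of things; names that differ only in an ending like _2 or _b are one class to them, and where a whole thing is asked for, a point or a joint stands for the part that bears it (a point fixed in the world has none). Each returns a list of dicts, best first, with "score" (0 to 1); they miss things now and then, are a little off and sometimes report something else, mostly with a low value. They report only what shows in the picture. A call takes as long as a camera call. They do not tell look-alikes from the thing itself.
- boxes_of(thing, camera): "bbox" ([left, top, width, height] in pixels, round what is visible of it).
- silhouettes(thing, camera): "mask" (420x560 bool, what is visible of it) and "bbox" ([left, top, width, height] in pixels, round what is visible of it).
- spot_point(thing, camera): "pixel" ([column, row] in pixels: a listed point, or the origin of a listed thing).
The state is a dict: "clock": time; "q": joint angles; "qd": joint speeds; "joint_torque": joint torques, N m; "tool_pos": TCP position; "eef_rot": TCP orientation; "contact_force": force on the tool from outside, world axes, zero at the start; "moment": the same for the moment, N m; "opening": opening from 0.0 (shut) to 1.0 (fully open).
Only numpy, scipy, OpenCV 4.12 (cv2) and the standard library are available. Lean on these libraries where they do the work, as an engineer would, in place of code of your own. Each camera call takes 0.05 s, during which the arm holds its last target.

## Working session

There is one attempt and no reset: what is moved stays moved. The work goes in short steps, Python scripts to look and compute and a tool call to move; the robot and the scene stay as the last step left them, time stands still between calls to the robot, and variables do not carry over. Pictures are saved under pics/ and viewed, and the job is handed in when it is done.

Besides the shell and the picture viewer there is one more tool, called after "Call:" by a JSON object that holds its "method" and its "body", one argument or row to a line. apply_moves: Moves the arm, as the interface text tells. Its arguments: {"type":"object","properties":{"delta_pos":{"type":"array"},"yaw":{"type":"array"},"gripper":{"type":"array"},"force":{"type":"number"}},"required":["delta_pos","yaw","gripper"]}

```bash
mkdir -p pics; ls
python3 - <<'E'
from plant import *
import cv2, numpy as np
s=get_state(); print(s['clock'],s['tool_pos'],s['eef_rot'],s['opening'],s['contact_force'])
for c in ['side','top','wrist']:
    im=snapshot(c); cv2.imwrite(f'pics/{c}0.png',im[:,:,::-1]); print(c,camera_params(c))
    for t in ['cover_grip','spare_grip','mould_top']:
        print(t,[(np.round(d['pixel'],1).tolist(),round(d['score'],2)) for d in spot_point(t,c)][:5])
print(get_state()['clock'],nose_length() if callable(nose_length) else nose_length)
E
```

```text
pics
0.0 [0.21400946 0.5865107  0.22880442] [ 0.12235688  0.69638715 -0.12367124  0.69626084] 1.000727159451384 [-0.56191884 -0.4446623   0.68213594]
side {'fovy': 55.41876781257527, 'cx': 277.12973734046636, 'cy': 210.1096096056893, 'position': array([ 0.21134977, -0.60063055,  0.62881522]), 'orientation': array([ 0.88847341, -0.14391883,  0.08066918, -0.42824626])}
cover_grip [([246.8, 212.5], 0.75), ([307.6, 289.9], 0.72), ([192.6, 169.5], 0.61)]
spare_grip [([414.1, 303.5], 0.87)]
mould_top [([301.5, 184.2], 0.97)]
top {'fovy': 48.119471769612844, 'cx': 279.9301393522199, 'cy': 209.30621055115276, 'position': array([0.26670185, 0.05178156, 1.09672154]), 'orientation': array([ 0.70999212, -0.69768549,  0.0763952 , -0.0575319 ])}
cover_grip [([139.2, 279.5], 0.92), ([402.5, 305.8], 0.73), ([351.0, 224.6], 0.72), ([230.6, 244.1], 0.69)]
spare_grip [([388.7, 151.1], 0.71)]
mould_top [([214.2, 165.9], 0.74)]
wrist {'fovy': 65.70646984690485, 'cx': 278.68182608902003, 'cy': 210.57160849816523, 'position': array([0.14890786, 0.61198793, 0.38600318]), 'orientation': array([0.81144023, 0.5678869 , 0.07889141, 0.11333739])}
cover_grip []
spare_grip []
mould_top []
0.6 0.014
```

View pics/top0.png

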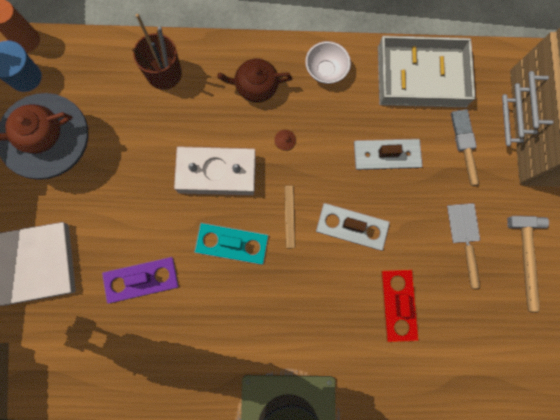

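View pics/side0.png

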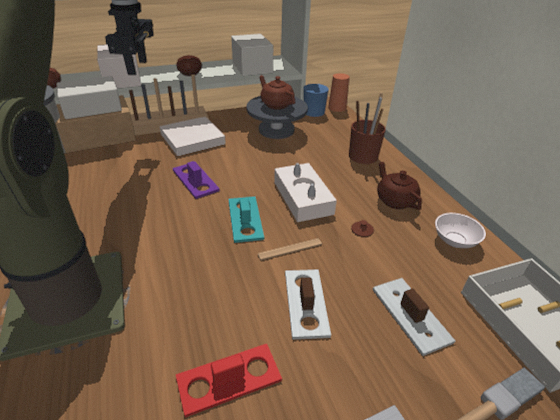

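The top picture shows the right cover, silver with wide holes and a dark handle, at about (353,226). The spare is at (388,153) and the mould at (215,171). The coloured covers are look-alikes. In the side picture the right cover is at (307,300) and the mould at (303,190).

```bash
cat > h.py <<'E'
from plant import *
import cv2, numpy as np
from scipy.spatial.transform import Rotation as R
def ray(c,px,p=None):
    p=p or camera_params(c); f=210/np.tan(np.radians(p['fovy'])/2)
    d=np.array([px[0]-p['cx'],px[1]-p['cy']])
    if c=='wrist':
        r=np.hypot(*d); th=r/f; v=np.array([*(d/max(r,1e-9)*np.sin(th)),np.cos(th)])
    else: v=np.array([*(d/f),1.]); v/=np.linalg.norm(v)
    return np.array(p['position']),R.from_quat(p['orientation']).apply(v)
def onz(c,px,z,p=None):
    o,d=ray(c,px,p); return o+d*(z-o[2])/d[2]
def proj(c,X,p=None):
    p=p or camera_params(c); f=210/np.tan(np.radians(p['fovy'])/2)
    v=R.from_quat(p['orientation']).inv().apply(np.array(X)-p['position'])
    if c=='wrist':
        r=np.hypot(v[0],v[1]); th=np.arctan2(r,v[2]); return np.array([p['cx'],p['cy']])+f*th*v[:2]/max(r,1e-9)
    return np.array([p['cx'],p['cy']])+f*v[:2]/v[2]
def tri(l):
    A=np.zeros((3,3));b=np.zeros(3)
    for o,d in l:
        P=np.eye(3)-np.outer(d,d);A+=P;b+=P@o
    X=np.linalg.solve(A,b); return X,[np.linalg.norm((np.eye(3)-np.outer(d,d))@(X-o)) for o,d in l]
E
python3 - <<'E'
from h import *
print('cover',tri([ray('top',(351,224.6)),ray('side',(307.6,289.9))]))
print('spare',tri([ray('top',(388.7,151.1)),ray('side',(414.1,303.5))]))
print('mould',tri([ray('top',(214.2,165.9)),ray('side',(301.5,184.2))]))
for c in ['top','side']:
    im=snapshot(c)
    for t in ['cover_grip','mould_top']:
        for d in silhouettes(t,c):
            m=d['mask'].astype(np.uint8); r=cv2.minAreaRect(cv2.findNonZero(m))
            z=.008 if t[0]=='c' else .045
            bp=cv2.boxPoints(r); 
            if c=='top':
                w=np.array([onz(c,q,z)[:2] for q in bp]); e=np.diff(w,axis=0)[:2]
                e=e[np.argmax(np.linalg.norm(e,axis=1))]
                print(c,t,round(d['score'],2),np.round(r[0],1),np.round(w.mean(0),4),'len',np.linalg.norm(e),'ang',np.degrees(np.arctan2(e[1],e[0]))%180)
            else: print(c,t,d['bbox'])
im=snapshot('top')
cv2.imwrite('pics/tz.png',cv2.resize(im[140:260,160:400],None,fx=3.3,fy=3.3,interpolation=cv2.INTER_CUBIC)[:,:,::-1])
im=snapshot('side')
cv2.imwrite('pics/sz.png',cv2.resize(im[150:345,220:440],None,fx=3,fy=3,interpolation=cv2.INTER_CUBIC)[:,:,::-1])
E
```

```text
cover (array([ 0.44179111, -0.14047933,  0.02949596]), [np.float64(0.002530830260701698), np.float64(0.0025308302607016196)])
spare (array([ 0.62025235, -0.23331569,  0.03000847]), [np.float64(0.002051269484780958), np.float64(0.0020512694847810704)])
mould (array([0.56353407, 0.17971362, 0.04290597]), [np.float64(0.004924062225990622), np.float64(0.004924062225990636)])
top cover_grip 0.93 [351.9 226.5] [ 0.4386 -0.1457] len 0.16274745279904063 ang 75.22478608718644
top cover_grip 0.79 [139.  280.1] [0.3062 0.3417] len 0.16629664504489053 ang 103.69575291281197
top cover_grip 0.69 [230.3 243.5] [0.3932 0.138 ] len 0.16493881719901718 ang 80.9092790131492
top cover_grip 0.63 [398.7 305.5] [ 0.2588 -0.2505] len 0.1605434412237343 ang 3.093916722984517
top mould_top 0.94 [214.5 170.5] [0.5575 0.1771] len 0.18784615088630444 ang 91.38581359411667
side cover_grip [285.8, 270.2, 44.8, 71.7]
side cover_grip [176.4, 345.7, 105.8, 74.3]
side cover_grip [228.3, 195.0, 35.6, 46.3]
side cover_grip [170.9, 161.2, 48.2, 38.7]
side mould_top [272.6, 165.0, 63.4, 56.9]
```

View pics/tz.png

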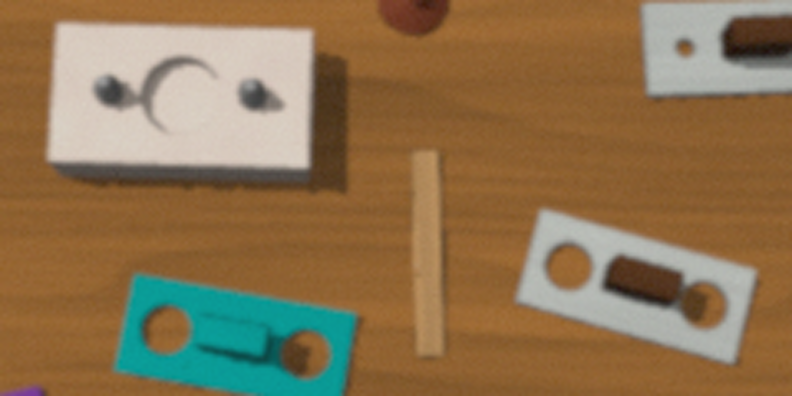

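View pics/sz.png

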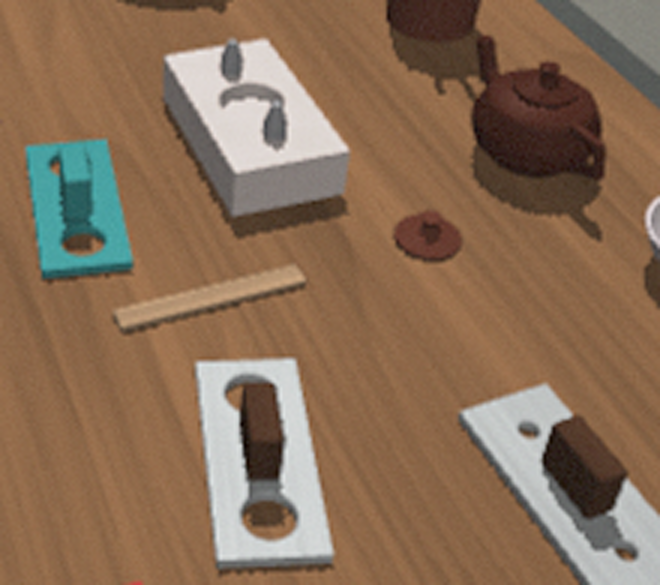

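```bash
cat >> h.py <<'E'
def go(pos,jaw_deg):
    """print deltas (cm, tool axes) and yaw for both half turns"""
    s=get_state(); Rt=R.from_quat(s['eef_rot']); M=Rt.as_matrix()
    d=Rt.inv().apply(np.array(pos)-s['tool_pos'])*100
    t=np.radians(jaw_deg); v=Rt.inv().apply([np.cos(t),np.sin(t),0])
    y=np.arctan2(v[2],v[1]); y2=y-np.sign(y)*np.pi
    print('t',round(s['clock'],2),'pos',np.round(s['tool_pos'],4),'x-axis',np.round(M[:,0],4),'jawang',round(np.degrees(np.arctan2(M[1,1],M[0,1])),2),'q',np.round(s['q'],2),'open',round(s['opening'],3),'F',np.round(s['contact_force'],1))
    print('delta cm',np.round(d,2),'yaw',round(y,4),'or',round(y2,4))
E
python3 - <<'E'
from h import *
def z2(p): return np.array(p)/3.3+[160,140]
def rect(cs,z):
    w=np.array([onz('top',z2(c),z)[:2] for c in cs]); c=w.mean(0)
    a=(w[1]+w[2]-w[0]-w[3])/2; b=(w[3]+w[2]-w[0]-w[1])/2
    return c,np.linalg.norm(a),np.linalg.norm(b),np.degrees(np.arctan2(a[1],a[0]))%180,np.degrees(np.arctan2(b[1],b[0]))%180
print('cover',rect([(540,209),(757,268),(735,363),(516,302)],.008))
print('mould',rect([(55,23),(313,30),(310,168),(48,161)],.045))
a,b=[onz('top',z2(p),.070) for p in [(107,88),(253,92)]]
print('studs',(a+b)/2,np.linalg.norm(a-b),np.degrees(np.arctan2(*(a-b)[1::-1])))
go([0.441,-0.143,0.17],-14.5)
E
```

```text
cover (array([ 0.43854493, -0.14832605]), np.float64(0.16059078001621332), np.float64(0.0702883558939688), np.float64(75.48037774212222), np.float64(165.61279279484697))
mould (array([0.56112087, 0.17612002]), np.float64(0.18123924165877628), np.float64(0.09987618133848343), np.float64(89.70323068784835), np.float64(0.3347518150230542))
studs [0.55756159 0.17446165 0.07      ] 0.09941768675282454 89.67962808009533
t 1.0 pos [0.2142 0.5872 0.2296] x-axis [ 0.e+00  1.e-04 -1.e+00] jawang 69.96 q [-1.19  0.69 -0.19  1.57  0.16  0.9  -0.22] open 1.0 F [-0.3  0.1  0.1]
delta cm [  5.96 -60.83  46.33] yaw 1.4741 or -1.6675
```

Run:
```python
from h import *
go([0.50,0.17,0.26],0)
```

```text
t 1.0 pos [0.2142 0.5872 0.2296] x-axis [ 0.e+00  1.e-04 -1.e+00] jawang 69.96 q [-1.19  0.69 -0.19  1.57  0.16  0.9  -0.22] open 1.0 F [-0.3  0.1  0.1]
delta cm [ -3.04 -29.4   41.15] yaw 1.221 or -1.9206
```

Call:
{"method": "apply_moves", "body": {
  "delta_pos": [
    [-3,-29.4,41.2],
    [-3,-29.4,41.2],
    [-3,-29.4,41.2],
    [-3,-29.4,41.2],
    [-3,-29.4,41.2],
    [-3,-29.4,41.2],
    [-3,-29.4,41.2],
    [-3,-29.4,41.2],
    [-3,-29.4,41.2],
    [-3,-29.4,41.2]
  ],
  "yaw": [1.22,1.22,1.22,1.22,1.22,1.22,1.22,1.22,1.22,1.22],
  "gripper": [100,100,100,100,100,100,100,100,100,100]
}}

```text
clock: 1.83
tool_pos: [0.4503, 0.2426, 0.2547]
eef_rot: [0.501, 0.499, -0.501, 0.499]
contact_force: [0.5, -0.1, -0.2]
opening: 0.998
```

Run:
```python
from h import *
go([0.50,0.17,0.26],0)
```

```text
t 1.83 pos [0.4503 0.2426 0.2547] x-axis [ 5.e-04  6.e-04 -1.e+00] jawang -0.26 q [-0.66  0.51  0.12  1.88 -0.09  0.75 -0.5 ] open 0.998 F [ 0.5 -0.1 -0.2]
delta cm [-0.53  5.    7.23] yaw -0.0046 or 3.137
```

Call:
{"method": "apply_moves", "body": {
  "delta_pos": [
    [-0.5,5,7.2],
    [-0.5,5,7.2],
    [-0.5,5,7.2],
    [-0.5,5,7.2]
  ],
  "yaw": [0,0,0,0],
  "gripper": [100,100,100,100]
}}

```text
clock: 2.17
tool_pos: [0.502, 0.1667, 0.2601]
eef_rot: [0.503, 0.496, -0.502, 0.498]
contact_force: [-0.4, 0.4, 0.4]
opening: 1.0
```

Run:
```python
from h import *
p=camera_params('wrist'); im=snapshot('wrist'); cv2.imwrite('pics/w1.png',im[:,:,::-1])
print(p['position'])
for d in spot_point('mould_top','wrist'): print(d,onz('wrist',d['pixel'],.045,p))
go([0.441,-0.143,0.17],-14.5)
for t in [[.56,.126,.075],[.56,.226,.075]]: print(proj('wrist',t,p))
import pickle; pickle.dump(p,open('p1.pkl','wb'))
```

```text
[0.50316089 0.23774701 0.41645625]
{'pixel': [330.7, 171.2], 'score': 0.68} [0.564      0.17864566 0.045     ]
t 2.27 pos [0.4994 0.1714 0.2596] x-axis [-3.0e-04  1.6e-03 -1.0e+00] jawang -0.22 q [-0.49  0.52  0.11  1.83 -0.08  0.79 -0.34] open 0.996 F [-0.1  1.2 -1. ]
delta cm [ 8.91 -5.71 31.48] yaw 0.2492 or -2.8924
[330.07671362 222.31577523]
[332.08557355 131.44007148]
```

View pics/w1.png

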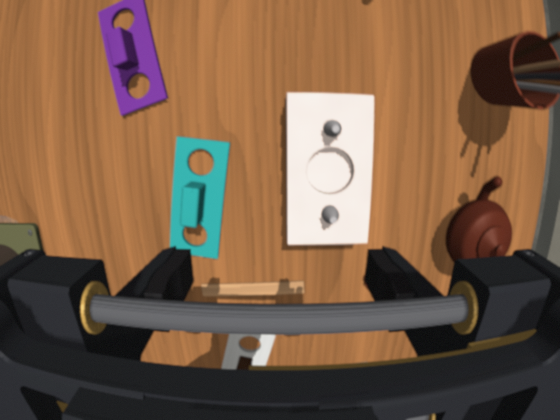

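Run:
```python
from h import *
import pickle; p=pickle.load(open('p1.pkl','rb'))
w=np.array([onz('wrist',q,.045,p)[:2] for q in [(288,93),(375,95),(368,245),(287,244)]]); print(w, w.mean(0))
im=cv2.imread('pics/w1.png'); cv2.imwrite('pics/w1z.png',cv2.resize(im[80:260,270:390],None,fx=3.3,fy=3.3,interpolation=cv2.INTER_CUBIC))
```

```text
[[0.51496537 0.26877459]
 [0.61579822 0.26920241]
 [0.61524022 0.08510536]
 [0.51262518 0.08892018]] [0.56465725 0.17800063]
```

View pics/w1z.png

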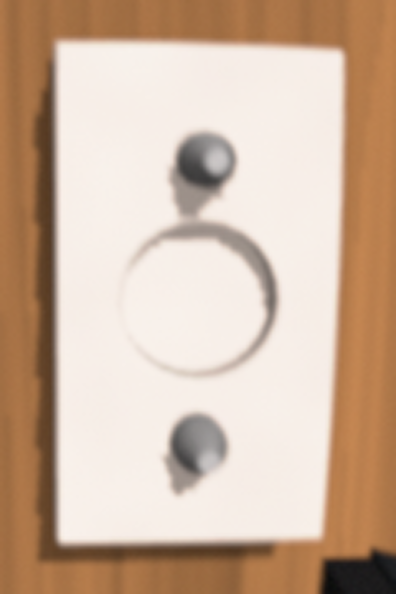

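Call:
{"method": "apply_moves", "body": {
  "delta_pos": [
    [8,-5.7,28],
    [8,-5.7,28],
    [8,-5.7,28],
    [8,-5.7,28],
    [8,-5.7,28],
    [8,-5.7,28],
    [8,-5.7,28],
    [8,-5.7,28],
    [8,-5.7,28],
    [8,-5.7,28]
  ],
  "yaw": [0.25,0.25,0.25,0.25,0.25,0.25,0.25,0.25,0.25,0.25],
  "gripper": [100,100,100,100,100,100,100,100,100,100]
}}

```text
clock: 3.1
tool_pos: [0.4417, -0.1059, 0.1791]
eef_rot: [0.559, 0.434, -0.558, 0.432]
contact_force: [0.3, 0.5, 0.2]
opening: 0.997
```

Run:
```python
from h import *
p=camera_params('wrist'); im=snapshot('wrist'); cv2.imwrite('pics/w2.png',im[:,:,::-1])
for d in spot_point('cover_grip','wrist'): print(d,onz('wrist',d['pixel'],.028,p))
for d in silhouettes('cover_grip','wrist'): print(d['bbox'],d['score'])
go([0.441,-0.143,0.09],-14.5)
import pickle; pickle.dump(p,open('p2.pkl','wb'))
```

```text
{'pixel': [285.9, 237.4], 'score': 0.83} [ 0.43827001 -0.15047429  0.028     ]
{'pixel': [166.3, 346.1], 'score': 0.71} [ 0.25758566 -0.25767166  0.028     ]
[148.9, 0.9, 68.8, 61.8] 0.97
[140.8, 298.6, 95.9, 63.0] 0.91
[252.0, 153.9, 71.4, 140.2] 0.74
[411.7, 189.3, 61.5, 103.9] 0.6
t 3.25 pos [ 0.4422 -0.1054  0.1794] x-axis [ 8.0e-04  2.8e-03 -1.0e+00] jawang -14.25 q [ 0.08  0.56  0.09  2.13 -0.12  0.46  0.01] open 1.0 F [-0.3 -0.1 -0.1]
delta cm [8.93 0.8  3.7 ] yaw 0.0043 or -3.1373
```

View pics/w2.png

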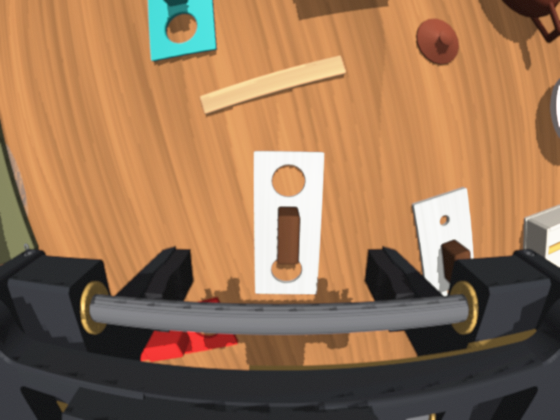

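The wrist view shows the right cover upright in the picture. Its handle is at (288,237), the wide holes at (289,181) and (287,268), and the spare lies well to the right at (445,240).

Run:
```python
from h import *
import pickle; p=pickle.load(open('p2.pkl','rb'))
im=cv2.imread('pics/w2.png')
cv2.imwrite('pics/w2z.png',cv2.resize(im[140:310,235:345],None,fx=3.5,fy=3.5,interpolation=cv2.INTER_CUBIC))
w=np.array([onz('wrist',q,.008,p)[:2] for q in [(254,151),(324,153),(316,294),(255,293)]]); print(w, w.mean(0))
a=(w[0]+w[1]-w[2]-w[3])/2; print(np.linalg.norm(a),np.degrees(np.arctan2(a[1],a[0])))
# handle corners bottom/top
for c in [(.441,-.145),(.439,-.148),(.438,-.150)]:
    print(c,[np.round(proj('wrist',[c[0]+s*.025*np.cos(np.radians(75.5)),c[1]+s*.025*np.sin(np.radians(75.5)),.048],p),1) for s in (1,-1)])
print(onz('wrist',(289,181),.008,p),onz('wrist',(287,268),.008,p))
```

```text
[[ 0.42817048 -0.06024866]
 [ 0.4963428  -0.0795448 ]
 [ 0.45378508 -0.23513632]
 [ 0.38567051 -0.21600052]] [ 0.44099222 -0.14773257]
0.16137650753855304 74.71989915955072
(0.441, -0.145) [array([288. , 213.5]), array([287.4, 262.8])]
(0.439, -0.148) [array([286.7, 217. ]), array([286.2, 266. ])]
(0.438, -0.15) [array([286.2, 219.2]), array([285.7, 268. ])]
[ 0.45483359 -0.09902278  0.008     ] [ 0.42926287 -0.1935604   0.008     ]
```

View pics/w2z.png

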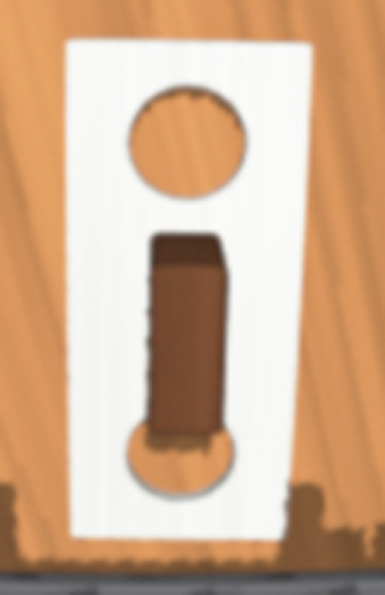

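Run:
```python
from h import *
go([0.441,-0.147,0.026],-15.2)
```

```text
t 3.25 pos [ 0.4422 -0.1054  0.1794] x-axis [ 8.0e-04  2.8e-03 -1.0e+00] jawang -14.25 q [ 0.08  0.56  0.09  2.13 -0.12  0.46  0.01] open 1.0 F [-0.3 -0.1 -0.1]
delta cm [15.33  0.9   4.11] yaw 0.0165 or -3.1251
```

Call:
{"method": "apply_moves", "body": {
  "delta_pos": [
    [2,0.9,4.1],
    [2,0.9,4.1],
    [6,0.9,4.1],
    [9,0.9,4.1],
    [11,0.9,4.1],
    [11,0.9,4.1],
    [11,0.9,4.1]
  ],
  "yaw": [0.015,0.015,0.015,0.015,0.015,0.015,0.015],
  "gripper": [80,70,70,70,70,70,70]
}}

```text
clock: 3.83
tool_pos: [0.4409, -0.1458, 0.069]
eef_rot: [0.562, 0.432, -0.56, 0.429]
contact_force: [-0.2, 0.2, 0.5]
opening: 0.698
```

Run:
```python
from h import *
p=camera_params('wrist'); im=snapshot('wrist'); cv2.imwrite('pics/w3.png',im[:,:,::-1])
go([0.441,-0.147,0.026],-15.2)
```

```text
t 3.88 pos [ 0.4416 -0.1463  0.0699] x-axis [ 0.0012  0.0029 -1.    ] jawang -15.02 q [ 0.21  0.79  0.03  2.17 -0.13  0.18  0.09] open 0.701 F [0.7 0.6 1.2]
delta cm [ 4.39 -0.04  0.1 ] yaw 0.0031 or -3.1385
```

View pics/w3.png

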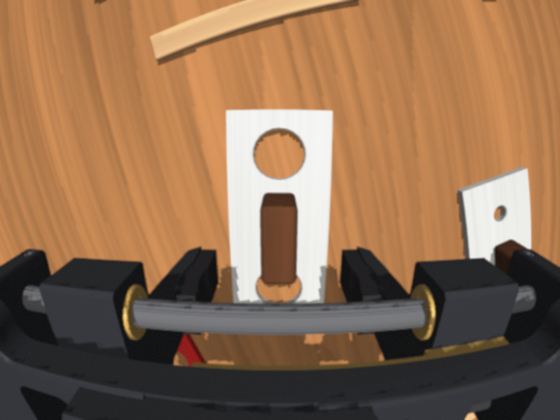

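The cover is centred between the fingers, with its handle at column 279 and the fingers symmetric about it. I'll go down and close.

Call:
{"method": "apply_moves", "body": {
  "delta_pos": [
    [1.5,0,0.1],
    [3,0,0.1],
    [4.2,0,0.1],
    [4.2,0,0.1],
    [4.2,0,0.1]
  ],
  "yaw": [0,0,0,0,0],
  "gripper": [70,70,70,70,70]
}}

```text
clock: 4.3
tool_pos: [0.4421, -0.147, 0.029]
eef_rot: [0.562, 0.431, -0.56, 0.43]
contact_force: [0.4, -1.1, 0.3]
opening: 0.702
```

Run:
```python
from h import *
go([0.441,-0.147,0.026],-15.2)
im=snapshot('wrist'); cv2.imwrite('pics/w4.png',im[:,:,::-1])
```

```text
t 4.3 pos [ 0.4421 -0.147   0.029 ] x-axis [ 0.0025  0.0025 -1.    ] jawang -14.99 q [ 0.22  0.88  0.01  2.18 -0.13  0.09  0.09] open 0.702 F [ 0.4 -1.1  0.3]
delta cm [ 0.3  -0.1   0.03] yaw 0.0037 or -3.1379
```

View pics/w4.png

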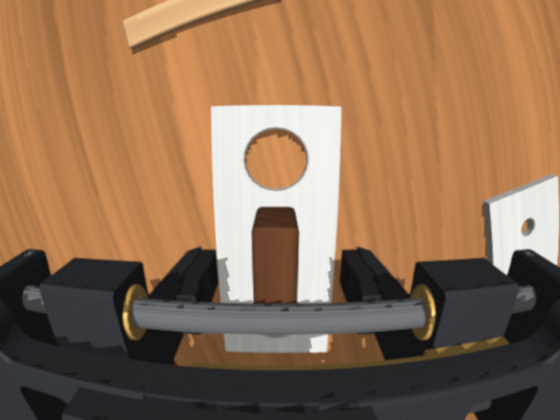

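Call:
{"method": "apply_moves", "body": {
  "delta_pos": [
    [0.15,-0.1,0],
    [0.15,-0.1,0],
    [0.15,-0.1,0],
    [0.15,-0.1,0],
    [0.15,-0.1,0],
    [0.15,-0.1,0],
    [0.15,-0.1,0],
    [0.15,-0.1,0]
  ],
  "yaw": [0,0,0,0,0,0,0,0],
  "gripper": [50,40,30,20,10,5,5,5],
  "force": 45
}}

```text
clock: 5.02
tool_pos: [0.4408, -0.1468, 0.0278]
eef_rot: [0.562, 0.431, -0.56, 0.43]
contact_force: [-1.5, -0.1, 3.0]
opening: 0.243
```

Call:
{"method": "apply_moves", "body": {
  "delta_pos": [
    [0,0,0],
    [-0.5,0,0],
    [-1.5,0,0],
    [-3,0,0],
    [-3,0,0]
  ],
  "yaw": [0,0,0,0,0],
  "gripper": [5,5,5,5,5]
}}

```text
clock: 5.43
tool_pos: [0.4417, -0.1473, 0.0598]
eef_rot: [0.563, 0.43, -0.559, 0.431]
contact_force: [0.3, -1.6, -3.4]
opening: 0.239
```

Run:
```python
from h import *
im=snapshot('wrist'); cv2.imwrite('pics/w5.png',im[:,:,::-1])
go([0.48,0.0,0.20],-5)
im=snapshot('side'); cv2.imwrite('pics/s5.png',im[:,:,::-1])
```

```text
t 5.48 pos [ 0.4416 -0.1472  0.059 ] x-axis [ 0.005   0.0016 -1.    ] jawang -15.01 q [ 0.21  0.81  0.02  2.18 -0.13  0.15  0.09] open 0.246 F [-0.1 -0.3 -3.4]
delta cm [-14.06  -0.04 -15.25] yaw -0.1747 or 2.9669
```

View pics/w5.png

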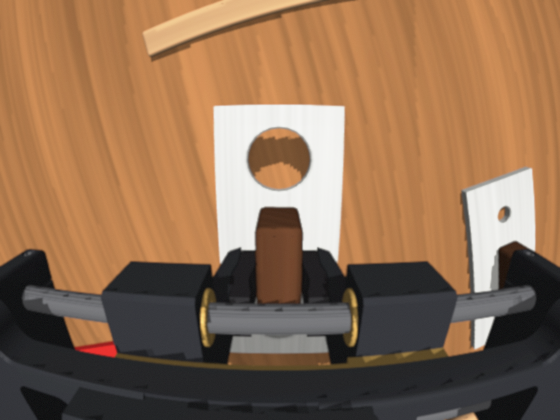

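View pics/s5.png

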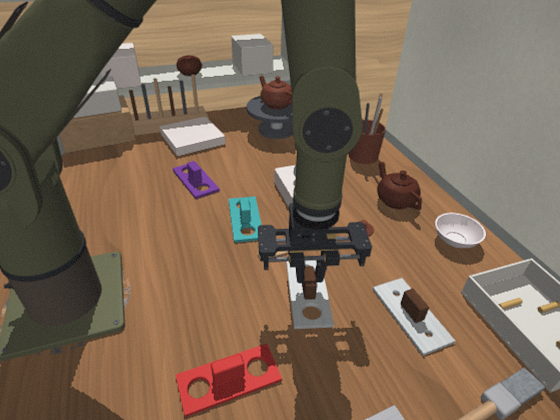

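The cover is lifted: the wrist carries −3.4 N and the opening is 21 mm. The plate's far hole shows at (280,158) and its far corners at (214,106) and (344,106). From these I'll compute the cover pose in the tool frame.

```bash
python3 - <<'E'
from h import *
s=get_state(); T=R.from_quat(s['eef_rot']); p=camera_params('wrist')
zt=s['tool_pos'][2]-.020
def tl(px): return np.round(T.inv().apply(onz('wrist',px,zt,p)-s['tool_pos'])*1000,1)
for n,q in dict(hole=(279.5,158),hl=(247.5,158),hr=(311.5,158),ht=(279.5,127),hb=(279.5,190),cl=(214,106),cr=(344.5,106)).items(): print(n,tl(q))
E
python3 -c "
import cv2;im=cv2.imread('pics/w5.png');cv2.imwrite('pics/w5z.png',cv2.resize(im[90:270,195:365],None,fx=3.3,fy=3.3,interpolation=2))"
```

```text
hole [ 20.2   1.  -50.6]
hl [ 20.1 -16.5 -50.7]
hr [ 20.2  18.5 -50.7]
ht [ 20.2   1.  -67.6]
hb [ 20.1   1.  -32.8]
cl [ 20.1 -34.5 -79.7]
cr [ 20.4  36.2 -79.8]
```

View pics/w5z.png

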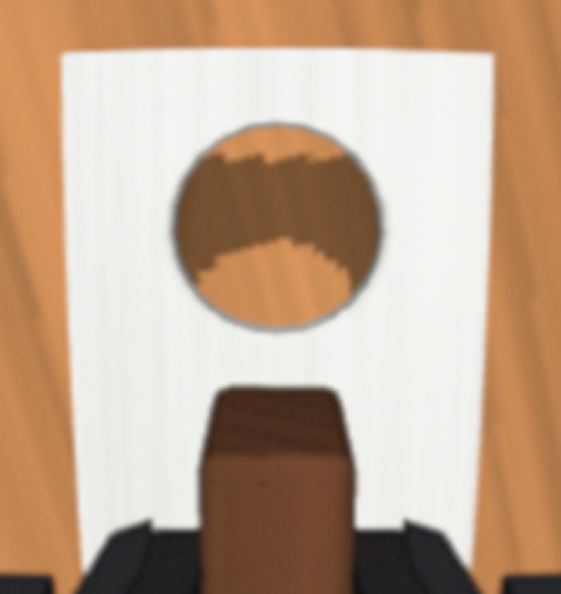

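Run:
```python
from h import *
go([0.562,-0.01,0.20],-0.4)
```

```text
t 5.53 pos [ 0.4413 -0.147   0.0584] x-axis [ 0.004  0.002 -1.   ] jawang -15.0 q [ 0.21  0.81  0.02  2.18 -0.13  0.15  0.09] open 0.244 F [-0.3 -0.1 -4.1]
delta cm [-14.09   8.16 -16.4 ] yaw -0.2548 or 2.8868
```

Call:
{"method": "apply_moves", "body": {
  "delta_pos": [
    [-3,0,0],
    [-6,0,0],
    [-9,1,-2],
    [-12,2.5,-5],
    [-14.1,4,-8],
    [-14.1,5.5,-11],
    [-14.1,7,-14],
    [-14.1,8.2,-16.4],
    [-14.1,8.2,-16.4],
    [-14.1,8.2,-16.4]
  ],
  "yaw": [0,0,-0.05,-0.1,-0.15,-0.2,-0.255,-0.255,-0.255,-0.255],
  "gripper": [5,5,5,5,5,5,5,5,5,5]
}}

```text
clock: 6.37
tool_pos: [0.5623, -0.008, 0.199]
eef_rot: [0.502, 0.499, -0.5, 0.499]
contact_force: [0.4, -1.1, -4.2]
opening: 0.241
```

Call:
{"method": "apply_moves", "body": {
  "delta_pos": [
    [0,0,0],
    [0,0,0],
    [0,0,0]
  ],
  "yaw": [0,0,0],
  "gripper": [5,5,5]
}}

```text
clock: 6.62
tool_pos: [0.5612, -0.0093, 0.1985]
eef_rot: [0.502, 0.499, -0.501, 0.498]
contact_force: [-0.2, -0.4, -3.1]
opening: 0.243
```

```bash
python3 - <<'E'
from h import *
import pickle
ps=[camera_params('wrist')]; im=snapshot('wrist'); cv2.imwrite('pics/w6.png',im[:,:,::-1])
pickle.dump(ps[0],open('p6.pkl','wb'))
for d in spot_point('mould_top','wrist'): print(d,onz('wrist',d['pixel'],.045,ps[0]))
s=get_state(); print(ps[0]['position']-s['tool_pos'])
go([0.5637,0.1777,0.135],-0.4)
print(proj('wrist',[.5645,.228,.075]),proj('wrist',[.5645,.128,.075]))
E
python3 -c "
import cv2;im=cv2.imread('pics/w6.png');cv2.imwrite('pics/w6z.png',cv2.resize(im[0:180,180:380],None,fx=3.3,fy=3.3,interpolation=2))"
```

```text
{'pixel': [282.6, 2.4], 'score': 0.94} [0.56676041 0.17983589 0.045     ]
[0.00045897 0.07042018 0.15624046]
t 6.72 pos [ 0.5617 -0.0091  0.1989] x-axis [ 0.0016  0.0024 -1.    ] jawang -0.27 q [-0.11  0.64  0.07  1.8  -0.07  0.7  -0.  ] open 0.242 F [-0.3  0.2 -3.2]
delta cm [  6.43   0.1  -18.66] yaw 0.0022 or -3.1394
[279.42177826 -53.01711397] [280.01630357  45.50855082]
```

View pics/w6.png

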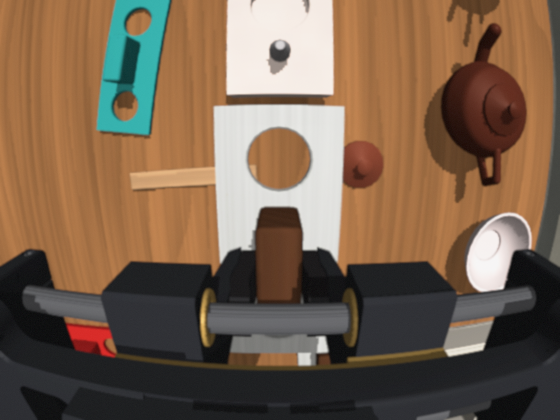

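View pics/w6z.png

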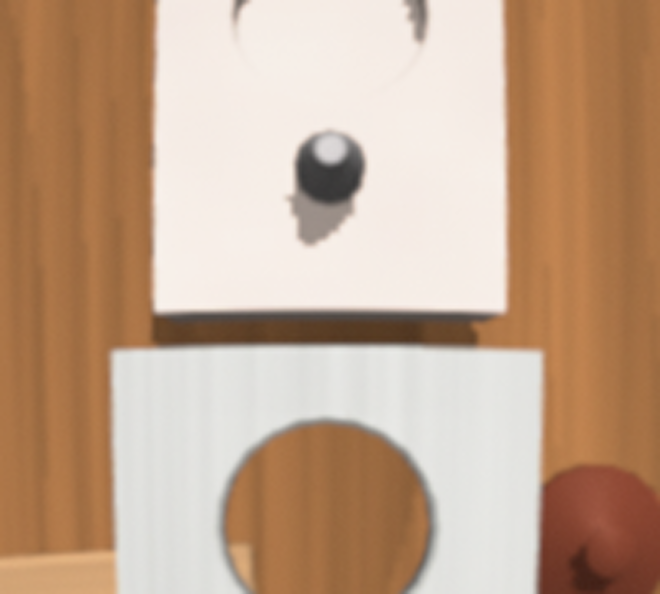

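Stud tip appears at (280,45), exactly where (0.5645, 0.128, 0.075) projects, so the mould position is confirmed. I'll move above it.

Call:
{"method": "apply_moves", "body": {
  "delta_pos": [
    [0,0.1,-4],
    [0,0.1,-8],
    [0,0.1,-12],
    [0,0.1,-15],
    [0,0.1,-17.5],
    [0,0.1,-18.7],
    [2,0.1,-18.7],
    [4,0.1,-18.7],
    [6,0.1,-18.7],
    [6.4,0.1,-18.7]
  ],
  "yaw": [0,0,0,0,0,0,0,0,0,0],
  "gripper": [5,5,5,5,5,5,5,5,5,5]
}}

```text
clock: 7.55
tool_pos: [0.5618, 0.1757, 0.1325]
eef_rot: [-0.5, -0.499, 0.503, -0.498]
contact_force: [-1.1, 0.5, -2.7]
opening: 0.245
```

Call:
{"method": "apply_moves", "body": {
  "delta_pos": [
    [0,0,0],
    [0,0,0]
  ],
  "yaw": [0,0],
  "gripper": [5,5]
}}

```text
clock: 7.72
tool_pos: [0.5618, 0.1741, 0.1326]
eef_rot: [-0.5, -0.499, 0.504, -0.497]
contact_force: [-0.6, 0.7, -3.9]
opening: 0.242
```

Run:
```python
from h import *
im=snapshot('wrist'); cv2.imwrite('pics/w7.png',im[:,:,::-1])
go([0.5637,0.1777,0.075],-0.4)
print(proj('wrist',[.5645,.228,.075]))
im=snapshot('side'); cv2.imwrite('pics/s7.png',im[:,:,::-1])
```

```text
t 7.77 pos [0.5624 0.1747 0.1333] x-axis [-0.0027 -0.0011 -1.    ] jawang -0.46 q [-0.43  0.77  0.09  1.77 -0.11  0.61 -0.28] open 0.242 F [ 0.1 -0.8 -3.4]
delta cm [ 5.83  0.14 -0.31] yaw -0.001 or 3.1406
[280.35178207 146.98104655]
```

View pics/w7.png

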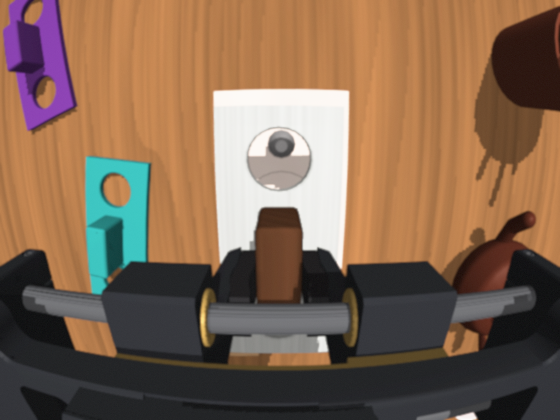

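View pics/s7.png

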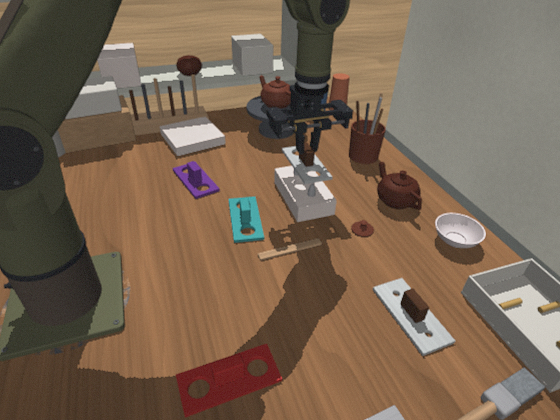

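Call:
{"method": "apply_moves", "body": {
  "delta_pos": [
    [0,0.15,-0.35],
    [1,0.15,-0.35],
    [2,0.15,-0.35],
    [2.2,0.15,-0.35],
    [2.2,0.15,-0.35],
    [2.2,0.15,-0.35]
  ],
  "yaw": [0,0,0,0,0,0],
  "gripper": [5,5,5,5,5,5]
}}

```text
clock: 8.32
tool_pos: [0.5639, 0.1785, 0.1111]
eef_rot: [-0.501, -0.499, 0.503, -0.498]
contact_force: [0.9, -0.3, -3.2]
opening: 0.246
```

Run:
```python
from h import *
im=snapshot('wrist'); cv2.imwrite('pics/w8.png',cv2.resize(im[80:280,180:380],None,fx=3,fy=3,interpolation=2)[:,:,::-1])
go([0.5637,0.1777,0.073],-0.4)
p=camera_params('wrist'); z=get_state()['tool_pos'][2]-.020
print(proj('wrist',[.5645,.228,.075]),proj('wrist',[.5645,.228,z]),proj('wrist',[.5645,.228,.045]))
```

```text
t 8.37 pos [0.5642 0.1786 0.1114] x-axis [-2.e-03 -6.e-04 -1.e+00] jawang -0.44 q [-0.43  0.81  0.09  1.77 -0.12  0.57 -0.28] open 0.242 F [-0.2 -0.1 -3.5]
delta cm [ 3.84 -0.04  0.08] yaw -0.0007 or 3.1409
[277.44615938 156.54051884] [277.28132739 159.89882782] [277.68531176 151.67802662]
```

View pics/w8.png

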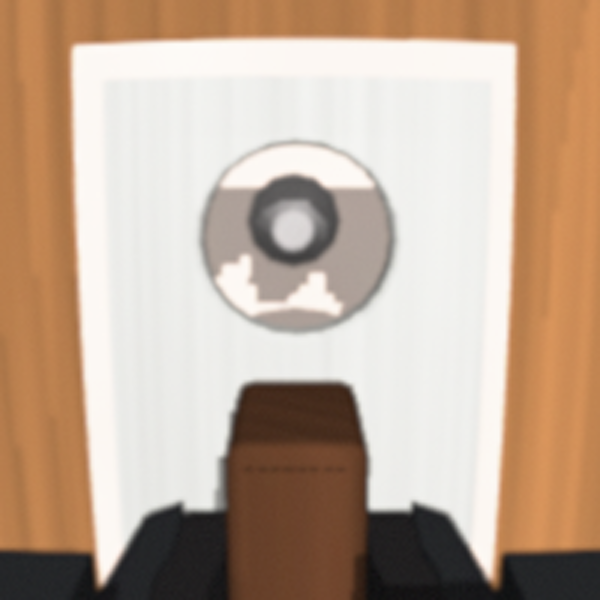

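The stud is inside the hole, about 1 mm off. I'll correct that and lower in small steps.

Call:
{"method": "apply_moves", "body": {
  "delta_pos": [
    [0,-0.06,0.1],
    [0.7,-0.06,0.1],
    [1.4,-0.06,0.1],
    [2.1,-0.06,0.1],
    [2.8,-0.06,0.1],
    [3.1,-0.06,0.1],
    [3.1,-0.06,0.1]
  ],
  "yaw": [0,0,0,0,0,0,0],
  "gripper": [5,5,5,5,5,5,5]
}}

```text
clock: 8.95
tool_pos: [0.5627, 0.1773, 0.0792]
eef_rot: [-0.501, -0.499, 0.503, -0.497]
contact_force: [0.1, -0.3, -3.4]
opening: 0.241
```

Run:
```python
from h import *
im=snapshot('wrist'); cv2.imwrite('pics/w9.png',cv2.resize(im[80:280,180:380],None,fx=3,fy=3,interpolation=2)[:,:,::-1])
im=snapshot('side'); cv2.imwrite('pics/s9.png',cv2.resize(im[100:260,220:400],None,fx=3.5,fy=3.5,interpolation=2)[:,:,::-1])
go([0.5637,0.1777,0.073],-0.4)
```

```text
t 9.05 pos [0.5635 0.1775 0.0802] x-axis [-2.2e-03 -7.0e-04 -1.0e+00] jawang -0.44 q [-0.43  0.86  0.08  1.79 -0.12  0.5  -0.28] open 0.245 F [ 0.3 -0.6 -3.5]
delta cm [ 0.72  0.02 -0.02] yaw -0.0007 or 3.1409
```

View pics/w9.png

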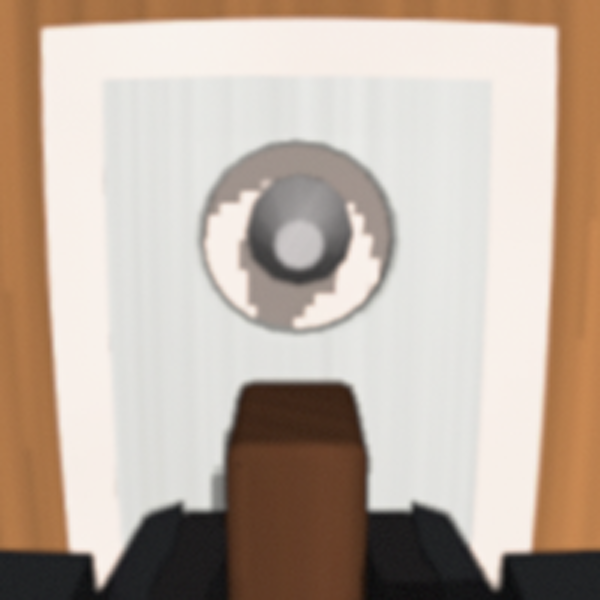

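View pics/s9.png

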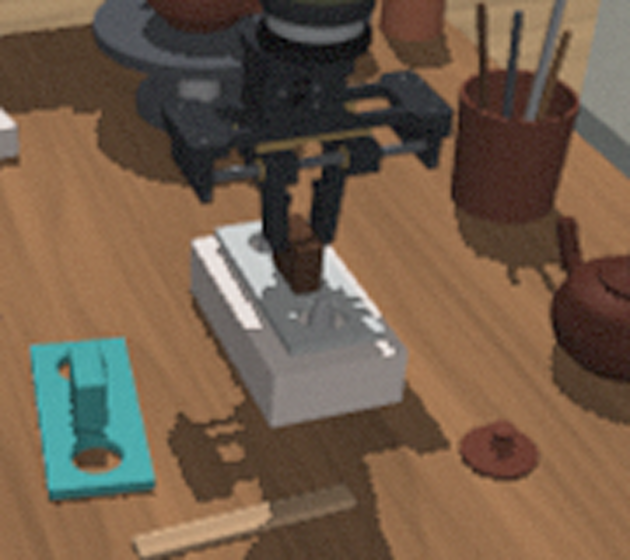

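Stud is centred in the hole. I'll lower the rest in 2 mm steps and watch the force.

Call:
{"method": "apply_moves", "body": {
  "delta_pos": [
    [0.2,0,0],
    [0.4,0,0],
    [0.55,0,0],
    [0.65,0,0],
    [0.65,0,0],
    [0.65,0,0]
  ],
  "yaw": [0,0,0,0,0,0],
  "gripper": [5,5,5,5,5,5]
}}

```text
clock: 9.55
tool_pos: [0.5635, 0.1775, 0.0737]
eef_rot: [-0.501, -0.498, 0.503, -0.498]
contact_force: [-0.2, -0.1, -3.3]
opening: 0.24
```

Call:
{"method": "apply_moves", "body": {
  "delta_pos": [
    [0.1,0,0],
    [0.15,0,0],
    [0.2,0,0],
    [0.2,0,0]
  ],
  "yaw": [0,0,0,0],
  "gripper": [5,5,5,5]
}}

```text
clock: 9.88
tool_pos: [0.5636, 0.1775, 0.0729]
eef_rot: [-0.501, -0.498, 0.502, -0.498]
contact_force: [-3.2, -0.9, 5.5]
opening: 0.243
```

Contact at z = 0.073, as expected (the force went from −3.3 to +5.5 N). Release.

Call:
{"method": "apply_moves", "body": {
  "delta_pos": [
    [0,0,0],
    [0,0,0],
    [0,0,0],
    [0,0,0],
    [0,0,0]
  ],
  "yaw": [0,0,0,0,0],
  "gripper": [30,40,50,60,60]
}}

```text
clock: 10.3
tool_pos: [0.5638, 0.1776, 0.0728]
eef_rot: [-0.501, -0.498, 0.502, -0.498]
contact_force: [-0.9, 0.2, -0.7]
opening: 0.577
```

Run:
```python
from h import *
im=snapshot('wrist'); cv2.imwrite('pics/w10.png',im[:,:,::-1])
go([0.5637,0.1777,0.21],-0.4)
```

```text
t 10.35 pos [0.5637 0.1776 0.0728] x-axis [-1.6e-03 -4.0e-04 -1.0e+00] jawang -0.44 q [-0.42  0.87  0.07  1.79 -0.12  0.49 -0.28] open 0.597 F [0.2 0.6 0.9]
delta cm [-1.372e+01 -2.000e-02 -1.000e-02] yaw -0.0008 or 3.1408
```

View pics/w10.png

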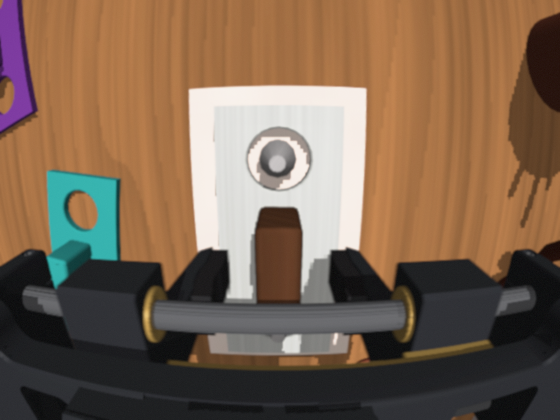

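The fingers are clear of the handle (57% open) and the cover stayed put. Straight up, then a side move for a view.

Call:
{"method": "apply_moves", "body": {
  "delta_pos": [
    [-2,0,0],
    [-5,0,0],
    [-9,0,0],
    [-13,0,0],
    [-16,0,3],
    [-16,0,6],
    [-16,0,10],
    [-16,0,12],
    [-16,0,12],
    [-16,0,12]
  ],
  "yaw": [0,0,0,0,0,0,0,0,0,0],
  "gripper": [60,60,60,60,60,60,60,60,60,60]
}}

```text
clock: 11.18
tool_pos: [0.563, 0.0562, 0.2329]
eef_rot: [-0.502, -0.498, 0.503, -0.497]
contact_force: [0.0, 1.3, -0.4]
opening: 0.599
```

Run:
```python
from h import *
p=camera_params('wrist')
im=snapshot('wrist'); cv2.imwrite('pics/w11.png',cv2.resize(im[0:240,140:420],None,fx=2.5,fy=2.5,interpolation=2)[:,:,::-1])
im=snapshot('side'); cv2.imwrite('pics/s11.png',cv2.resize(im[140:320,230:470],None,fx=3.3,fy=3.3,interpolation=2)[:,:,::-1])
im=snapshot('top'); cv2.imwrite('pics/t11.png',im[:,:,::-1])
go([0.5637,0.1777,0.21],-0.4)
for c in ['wrist','side']:
  for d in spot_point('cover_grip',c): print(c,np.round(d['pixel'],1),round(d['score'],2),np.round(onz(c,d['pixel'],.073),4))
```

```text
t 11.33 pos [0.563  0.0598 0.2326] x-axis [-0.0019  0.001  -1.    ] jawang -0.29 q [-0.25  0.61  0.1   1.75 -0.08  0.79 -0.11] open 0.604 F [ 1.  -0.2  0.1]
delta cm [  2.27   0.02 -11.79] yaw 0.0019 or -3.1397
wrist [277.4  71.6] 0.9 [0.5627 0.1787 0.073 ]
wrist [136.6 121.8] 0.77 [0.4182 0.136  0.073 ]
side [246.9 210.5] 0.94 [0.3854 0.0795 0.073 ]
side [304.7 173. ] 0.89 [0.5667 0.1835 0.073 ]
side [226.5 367.2] 0.76 [ 0.2553 -0.2744  0.073 ]
side [188.5 170.5] 0.63 [0.2881 0.2818 0.073 ]
```

View pics/w11.png

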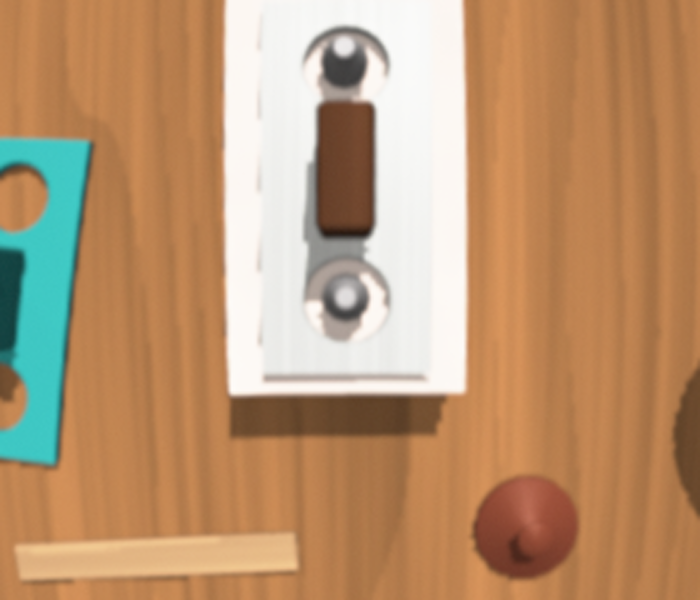

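View pics/s11.png

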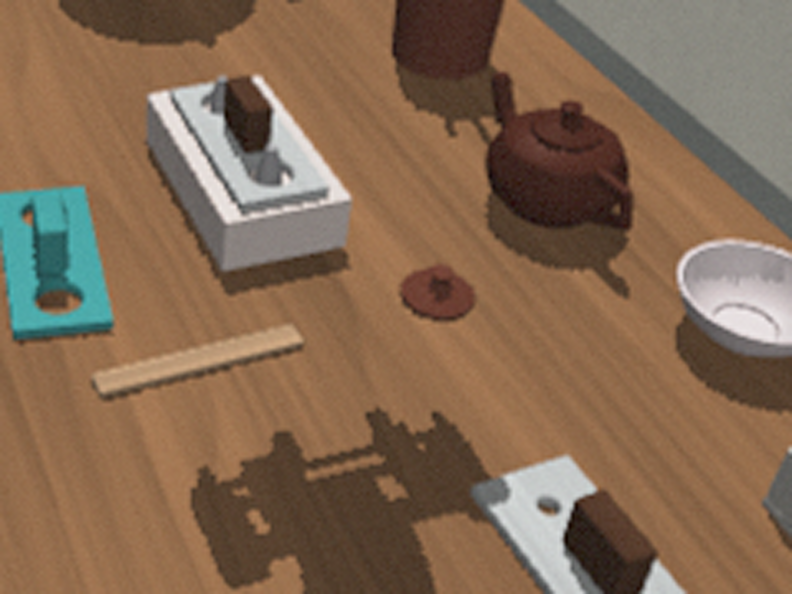

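View pics/t11.png

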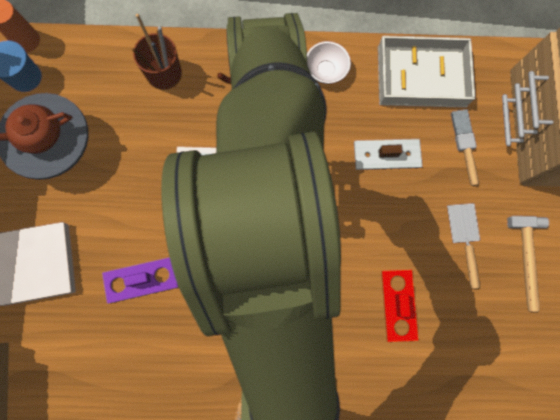

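The wrist and side pictures show the cover flat on the plaster with both studs through its holes (studs at zoomed wrist pixels (345,60) and (345,296)). The spare is still where it was, at (388,153) in the top picture. The gripper is well clear.

Run:
```python
from plant import *
print(finish_job(), get_state()['clock'])
```

```text
the job is handed in; nothing more can be done
the job is handed in; nothing more can be done
```

The cover with the two wide holes is on the mould, released, and the job was handed in at about 11.5 s of the 40 s allowed. I gripped it by its wooden handle, lined its holes up with the studs through the wrist camera, and lowered it in small steps. It touched at a tool height of 0.073 m, where a seated cover should be. I then opened the fingers and drew straight up.

- **Fit:** the last wrist and side pictures show the cover lying flat on the plaster with both studs through its holes. The handle measured at (0.563, 0.179) against a mould centre of (0.5645, 0.178).
- **Force:** in the readings after each move, the wrist force peaked at about 6 N, when the plate touched the plaster.
- **Spare cover:** it is where it lay at the start, and nothing else was moved.
- **Disagreements:** the fixed top camera placed things 2–4 mm away from the wrist camera, and the final side-camera estimate was about 5 mm off. I used the wrist camera, since it predicted the stud tip to within a pixel. In the final top picture the arm hid the mould, so that view could not confirm the fit.

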